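# Bolt the leak-test chamber shut

## Task

Lock the lid of the grey leak-test chamber: press the yellow spring catch on its lid down with one fingertip and, keeping it down, push the red tab with the other fingertip so that the bolt slides fully home through the keeper. Then let go, so that the catch springs back up and locks the bolt there. Do it by pressing and pushing only: do not pick up, knock over or shove aside any of the loose things lying about.

Things in the scene. Friction and masses are not known exactly. Their poses are not given: they have to be found in the camera images.
- chamber: Leak-test chamber, fixed: grey box 200 (x) by 280 (y) mm, blue lid, lid top 100 mm above the bench. Origin: centre of its underside; z up. The bolt slides along its +y. On the lid, side by side along y: the catch (centre line x = -32 mm) and the bolt (x = +32). Steel guides over the bolt at y = -100 and +58 mm and the keeper, a staple at y = 116 to 132, reach 124 mm above the bench.
- bolt_tab (a point): Push face (its centre, 148 mm above the bench) of the bolt's red tab, facing the chamber's -y; moves with the bolt. Tab: upright block 28 mm wide (chamber x), 14 thick (y), from 116 to 166 mm above the bench. At the start this point is near x = +32, y = -42 mm in the chamber's frame. Push it to the chamber's +y. Axes as the chamber's.
- bolt_tip (a point): End of the steel bolt bar that enters the keeper (bar 24 by 12 mm, its top 116 mm above the bench, riding under the guides), at mid height; moves with the bolt. Axes as the chamber's.
- catch_pad (a point): Centre of the top of the yellow catch, a flat pedal 28 mm wide (chamber x), 130 mm long (y); x = -32, y = -30 mm in the chamber's frame, 142 mm above the bench when up. It goes straight down and stays level wherever it is pressed, and is long enough for a fingertip to slide along it while holding it down. Axes as the chamber's.
- bolt (a joint): Bolt travel in m: 0 to 0.001 at the start (open), 0.048 fully home at its stop. About 3 N of friction; stays where it is left. While the catch is up, its tooth stands in a gap of the comb on the bolt's side and blocks it (1 to 2 mm of play); gaps come every 16 mm, so a catch let go on the way locks the bolt part-way.
- catch (a joint): Catch travel in m: 0 up, 0.010 fully down at its stop. Spring force about 4 N at the top, 9 N at the bottom; springs up by itself when let go. Its tooth is clear of the comb when it is down by more than 0.006.
- fitting: Loose bystander: small brass fitting, 22 mm across, 24 mm tall, standing on the chamber's lid beside the catch (chamber x about -80 mm); origin at its underside.
- grease_pot: Loose bystander: low jar with a white cap, 60 mm across, 45 mm tall; origin at its underside.
- water_bottle: Loose bystander: clear bottle with a blue label and cap, 60 mm across, 160 mm tall; origin at its underside.
- regulator: Loose bystander: steel regulator body, 52 mm across with two brass stubs 72 mm overall, 54 mm tall; origin at its underside.
- screwdriver: Loose bystander: screwdriver lying on the bench.
- torch: Loose bystander: black and orange torch, 130 mm long, 42 mm tall, lying on the bench.
- parts_tray: Loose bystander: blue open parts tray 120 by 160 by 35 mm.

How it is judged:
On the way, in this order (a step that is already met when the one before it is completed fails the run):
1. the fingers press the catch down (more than 6 mm) while the bolt is still open (less than 4 mm) (value of joint catch above 0.006 m and value of joint bolt below 0.004 m and contact force between the fingers and catch above 1 N), for 0.1 s.
2. the fingers push the bolt along (between 8 and 40 mm) while they hold the catch down (value of joint catch above 0.005 m and value of joint bolt between 0.008 and 0.04 m and contact force between the fingers and catch above 1 N and contact force between the fingers and bolt above 0.5 N), for 0.05 s.
At the end, for the whole second after the job is handed in: The bolt is home (more than 45 of 48 mm), the catch has sprung back up (less than 3 mm down), every loose thing is within 30 mm of where it stood (value of joint bolt between 0.045 and 0.05 m and value of joint catch below 0.003 m and distance of each of fitting, grease_pot, water_bottle, regulator, screwdriver, torch, parts_tray from where it was at the start of the episode below 0.03 m); the robot touches nothing.
It fails at once if a loose thing was picked up, knocked over or shoved more than 30 mm (distance of any of fitting, grease_pot, water_bottle, regulator, screwdriver, torch, parts_tray from where it was at the start of the episode above 0.03 m or angle between any of fitting, grease_pot, water_bottle, regulator, torch, parts_tray's own z axis and vertical above 0.5 rad).
It also fails if it takes over 40 s, if anything falls off the work surface, if the arm or the gripper's body presses on something with over 40 N, if the wrist force passes 120 N, or if a joint passes its speed limit or range.

## Robot

A 6-joint arm with a two-finger parallel gripper is mounted at the origin on the work surface. World frame = base frame: x ahead of the robot, y to its left, z up, the work surface at z = 0. Lengths are in m, angles in rad, forces in N, time in s.
With the tool pointing down it reaches from about 0.35 to 0.85 m from the base axis. Payload 8.1 kg.
Tool frame: the origin (TCP) lies between the finger pads; the fingertips stand nose_length ahead of it and the grasp point (between the pads) lies 2 mm behind it (nose_length is the distance from the TCP to the fingertips, in m); z points along the fingers, x is the direction in which the jaws open and shut, and the axes are right-handed (so a half turn about z gives the same grasp; the last joint's range is limited). The gripper opens to 93 mm and grips with 3 to 60 N. Pads are 15 mm wide; open, the fingers measure 128 mm over their backs; the gripper's body (75 mm by 188 mm) begins 65 mm behind the grasp point.
Start: joints at [-1.254, 0.13, 1.488, -0, 1.523, -0.085], TCP at [0.235, -0.552, 0.236] pointing down, gripper open.
Joint ranges: [-2.96, 2.96], [-0.89, 2.26], [0.02, 2.5], [-1.34, 4.48], [0, 2.73], [-2.66, 2.66]. Speed limits (rad/s): [2.39, 2.39, 2.79, 3.14, 3.14, 3.14].

## Interface

Orientations are given as a rotation vector (axis times angle).
In Python, from plant import * gives the robot as it stands.
- The arm moves only by the tool carry_out, never from a script. Its argument "steps" is a list of rows, each an object with "xyz": the shift along the world's x, y, z in cm, a list of three; "rot": the turn, a rotation vector about the world's x, y, z in degrees, a list of three. In form: [{"xyz": [tx, ty, tz], "rot": [rx, ry, rz]}, ...]. A call has 1 to 10 rows; each row is the pose to reach, as a shift and turn from the pose commanded when the call began; what a row does not reach only later rows make up. A row lasts 1/10 s, in which the tool goes at most 50 mm and 8.59 degrees, less where a joint would pass 70% of its speed; a pose out of reach is approached as far as the arm can. A call with a gripper value outside its range is refused whole. "grip" is the opening, from 0 (shut) to 1 (fully open), set as the call begins (left out, the last holds). The fingers move at their own pace and stop on an object; "force" is the grip in N (left out, the last holds). Time passes only in rows, so rows that repeat a pose let the fingers close. It gives the time, the measured TCP pose, the force and the opening at its end, in the units of the state.
- read_state(): the state, without advancing time (a new reading comes with each control period).
- read_camera(name): name is "scene" or "side" or "wrist"; returns the picture (384x512x3 uint8, red, green, blue); there is no depth.
- calibration(name): a dict with "fov_y" (degrees; the focal length in pixels is half the picture's height over the tangent of half this angle, whatever the lens; pixels are square), "cx", "cy" (the principal point, pixels), "xyz" and "attitude" of the camera in the world. Camera axes: x right, y down, z forward; pixel columns grow to the right and rows downward; lengths in m; the calibration is good to about 2 mm. A picture is of the moment at which its call begins: read the wrist's pose just before it. calibration takes no time and is no camera call; for the wrist camera it gives the pose at the moment of the call.
- close_job(): hands the job in, once; it reports no verdict.
The state is a dict: "t": time; "q": joint angles; "dq": joint speeds; "joint_torque": joint torques, N m; "tool_pos": TCP position; "orientation": TCP orientation; "force": force on the tool from outside, world axes, zero at the start; "wrist_torque": the same for the moment, N m; "opening": finger opening in m.
Only numpy, scipy, OpenCV 4.12 (cv2) and the standard library are available. Lean on these libraries where they do the work, as an engineer would, in place of code of your own. Each camera call takes 0.05 s, during which the arm holds its last target.

## Working session

There is one attempt and no reset: what is moved stays moved. The work goes in short steps, Python scripts to look and compute and a tool call to move; the robot and the scene stay as the last step left them, time stands still between calls to the robot, and variables do not carry over. Pictures are saved under pics/ and viewed, and the job is handed in when it is done.

Besides the shell and the picture viewer there is one more tool, called after "Emit:" in YAML: its name, and indented under it one key for each argument. carry_out: Moves the arm, as the interface text tells. Its arguments: {"type":"object","properties":{"steps":{"type":"array","items":{"type":"object","properties":{"xyz":{"type":"array","items":{"type":"number"}},"rot":{"type":"array","items":{"type":"number"}}}}},"grip":{"type":"number"},"force":{"type":"number"}},"required":["steps"]}

```bash
ls; mkdir -p pics; cat > h.py <<'E'
from plant import *
import numpy as np, cv2
def snap(n,f):
    c=calibration(n); im=read_camera(n); cv2.imwrite('pics/'+f,cv2.cvtColor(im,cv2.COLOR_RGB2BGR)); return im,c
E
python3 - <<'E'
from h import *
s=read_state(); print(s)
for n in ['scene','side','wrist']:
    im,c=snap(n,n+'0.png'); print(n,c)
try: print(nose_length)
except Exception as e: print(e)
E
```

```text
pics
{'t': 0.0, 'q': array([-1.25439382e+00,  1.31153687e-01,  1.48928644e+00, -2.88092838e-05,
        1.52299672e+00, -8.53965331e-02]), 'dq': array([ 1.05216404e-05, -1.57330800e-03, -5.96547935e-05,  5.83750719e-04,
       -2.28009776e-03,  8.37125918e-04]), 'joint_torque': array([ 2.26128621e-03, -5.59846687e+01, -4.91754019e+01,  7.68924016e-02,
        3.54654598e-02, -1.53811893e-04]), 'tool_pos': array([ 0.23448799, -0.55169141,  0.23458796]), 'orientation': array([-2.61911754e+00,  1.73285048e+00,  2.29804729e-03]), 'force': array([ 0.06984377, -0.76988076, -0.78717481]), 'wrist_torque': array([-0.05841536, -0.01687067,  0.00305265]), 'opening': 0.09279894219056084}
scene {'fov_y': 54.61348321224464, 'cx': 253.3882742040297, 'cy': 191.75925190179322, 'xyz': array([ 0.92863856, -0.75551872,  0.88484292]), 'attitude': array([-2.2607536 , -0.54731061,  0.24807034])}
side {'fov_y': 45.60578274263543, 'cx': 256.0080378450889, 'cy': 184.7915576505593, 'xyz': array([0.0957655 , 0.74398969, 1.17451951]), 'attitude': array([-0.72085698,  2.69772163, -0.95484983])}
wrist {'fov_y': 65.82726506438784, 'cx': 261.18083567073086, 'cy': 190.56323375286388, 'xyz': array([ 0.29785544, -0.52477412,  0.3832338 ]), 'attitude': array([ 2.44184801, -1.61564852, -0.2058035 ])}
0.017
```

View pics/scene0.png

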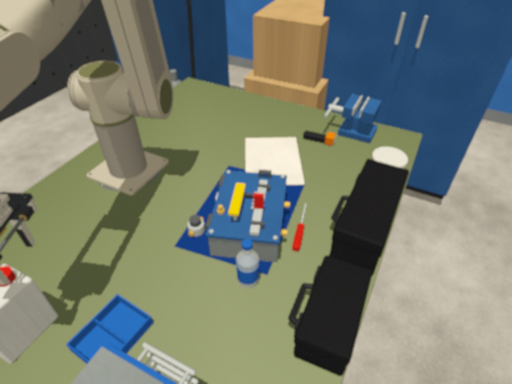

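View pics/side0.png

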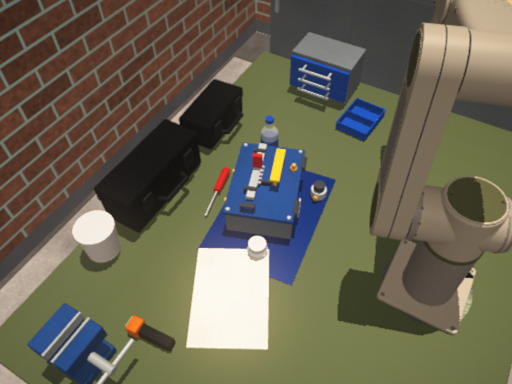

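View pics/wrist0.png

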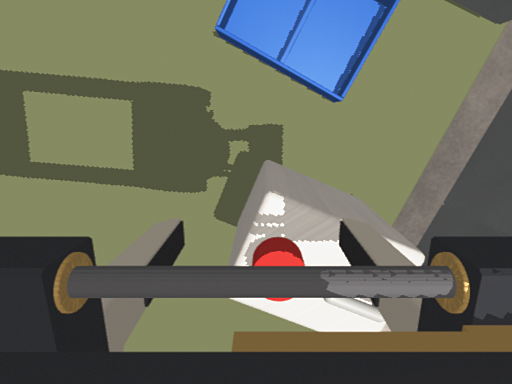

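```bash
cat >> h.py <<'E'
from scipy.spatial.transform import Rotation as R
def ray(c,u,v,H=384):
    f=H/2/np.tan(np.radians(c['fov_y'])/2)
    d=R.from_rotvec(c['attitude']).apply([(u-c['cx'])/f,(v-c['cy'])/f,1]); return c['xyz'],d
def onz(c,u,v,z):
    o,d=ray(c,u,v); return o+d*(z-o[2])/d[2]
def tri(c1,p1,c2,p2):
    o1,d1=ray(c1,*p1);o2,d2=ray(c2,*p2)
    s=np.linalg.lstsq(np.c_[d1,-d2],o2-o1,rcond=None)[0]
    a=o1+d1*s[0];b=o2+d2*s[1]; return (a+b)/2,np.linalg.norm(a-b)
def proj(c,P):
    f=192/np.tan(np.radians(c['fov_y'])/2)
    p=R.from_rotvec(c['attitude']).inv().apply(np.asarray(P)-c['xyz']); p=np.atleast_2d(p)
    return np.c_[c['cx']+f*p[:,0]/p[:,2],c['cy']+f*p[:,1]/p[:,2]]
E
python3 - <<'E'
from h import *
a=cv2.imread('pics/scene0.png')[155:295,170:330]; b=cv2.imread('pics/side0.png')[105:265,195:340]
cv2.imwrite('pics/sc_z.png',cv2.resize(a,None,fx=4.2,fy=4.2,interpolation=cv2.INTER_CUBIC)[:600]);cv2.imwrite('pics/sd_z.png',cv2.resize(b,None,fx=3.75,fy=3.75,interpolation=cv2.INTER_CUBIC))
E
```

```text
(no output)
```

View pics/sc_z.png

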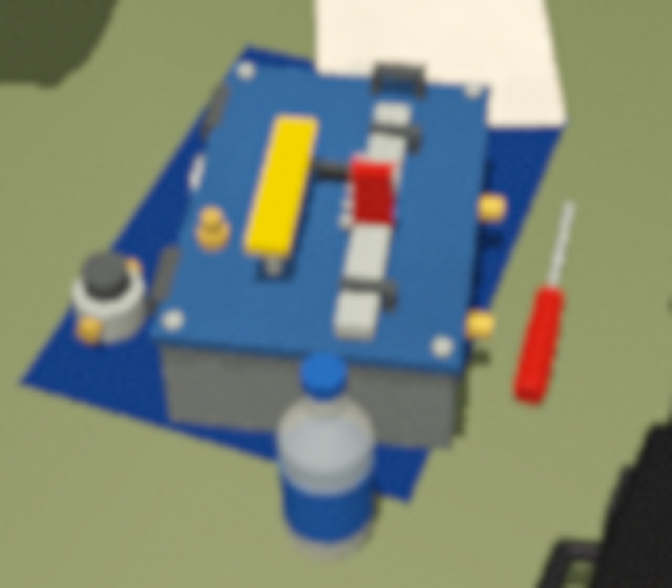

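View pics/sd_z.png

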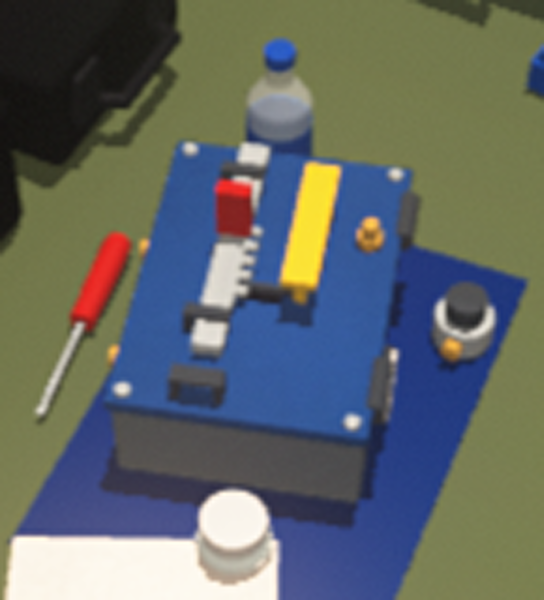

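```bash
python3 - <<'E'
from h import *
cs=calibration('scene');cd=calibration('side')
S=lambda p:(170+(p[0]-1.6)/4.2,155+(p[1]-1.6)/4.2)
D=lambda p:(195+(p[0]-1.4)/3.75,105+(p[1]-1.4)/3.75)
pts={'scr--':((172,320),(396,174)),'scr+-':((442,346),(190,148)),'scr++':((474,90),(122,389)),'scr-+':((246,70),(353,422)),
'pad-nl':((247,246),(341,166)),'pad-nr':((291,253),(308,163)),'pad-fr':((318,119),(282,282)),'pad-fl':((276,116),(317,288)),
'tab top l-n':((354,167),(250,186)),'fit top':((211,214),(371,222)),'cap':((323,365),(280,48)),'kl':((374,66),(224,371)),'kr':((425,68),(170,370))}
for k,(a,b) in pts.items():
    P,e=tri(cs,S(a),cd,D(b)); print(k,P.round(4),round(e,4))
E
```

```text
scr-- [ 0.4996 -0.1964  0.1007] 0.0002
scr+- [ 0.6697 -0.1356  0.1015] 0.0003
scr++ [0.5816 0.113  0.1002] 0.0002
scr-+ [0.4111 0.0528 0.1009] 0.0006
pad-nl [ 0.5296 -0.147   0.1402] 0.0021
pad-nr [ 0.5569 -0.138   0.138 ] 0.0039
pad-fr [ 0.5111 -0.0129  0.1403] 0.0021
pad-fl [ 0.4832 -0.0224  0.1395] 0.0009
tab top l-n [ 0.5713 -0.0701  0.1657] 0.0002
fit top [ 0.4842 -0.1177  0.1238] 0.0004
cap [ 0.6322 -0.2286  0.161 ] 0.0002
kl [0.5121 0.0755 0.1257] 0.0017
kr [0.5482 0.0936 0.1241] 0.0007
```

```bash
python3 - <<'E'
from h import *
s=read_state(); r=R.from_rotvec(s['orientation']); M=r.as_matrix(); print(M.round(3), s['t'])
a=np.degrees(np.arctan2(M[1,0],M[0,0])); print('toolx yaw',a)
C=np.array([.5405,-.04155]); y=np.radians(19.55); ey=np.array([-np.sin(y),np.cos(y)])
T=C-.058*ey; print('target',T,'delta cm',(T-s['tool_pos'][:2])*100)
im=cv2.imread('pics/side0.png')
cs=calibration('scene');cd=calibration('side')
# white box under start / drawer cabinet heights
print(onz(cs,10,270,.15), onz(cs,100,350,.15))
E
```

```text
[[ 0.391 -0.92  -0.   ]
 [-0.92  -0.391  0.001]
 [-0.001 -0.    -1.   ]] 0.15
toolx yaw -66.9814142777472
target [ 0.5599085  -0.09620629] delta cm [32.53845424 45.56209123]
[ 0.16607614 -0.55537268  0.15      ] [ 0.49869735 -0.60143468  0.15      ]
```

Emit:
carry_out:
  steps:
    - {"xyz":[0,0,4],"rot":[0,0,8]}
    - {"xyz":[1,1.5,7],"rot":[0,0,16]}
    - {"xyz":[3.5,5,8],"rot":[0,0,24]}
    - {"xyz":[6,8.5,8],"rot":[0,0,32]}
    - {"xyz":[8.5,12,8],"rot":[0,0,40]}
    - {"xyz":[11,15.5,8],"rot":[0,0,48]}
    - {"xyz":[13.5,19,8],"rot":[0,0,56]}
    - {"xyz":[16,22.5,8],"rot":[0,0,64]}
    - {"xyz":[18.5,26,8],"rot":[0,0,72]}
    - {"xyz":[21,29.5,8],"rot":[0,0,80]}
  grip: 0.5

```text
t: 1.15
tool_pos: [0.4453, -0.2556, 0.3155]
orientation: [-3.12, -0.365, 0.0]
force: [0.4, 0.3, 0.7]
opening: 0.0467
```

Emit:
carry_out:
  steps:
    - {"xyz":[3,4,0],"rot":[0,0,3]}
    - {"xyz":[6,8.3,0],"rot":[0,0,6.4]}
    - {"xyz":[9,12.5,0],"rot":[0,0,6.4]}
    - {"xyz":[11.4,15.9,-2],"rot":[0,0,6.4]}
    - {"xyz":[11.4,15.9,-6],"rot":[0,0,6.4]}
    - {"xyz":[11.4,15.9,-8],"rot":[0,0,6.4]}
    - {"xyz":[11.4,15.9,-8],"rot":[0,0,6.4]}

```text
t: 1.85
tool_pos: [0.5565, -0.097, 0.231]
orientation: [-3.093, -0.531, 0.011]
force: [-0.1, 0.1, -1.1]
opening: 0.0465
```

```bash
python3 - <<'E'
from h import *
s=read_state(); M=R.from_rotvec(s['orientation']).as_matrix(); print(s['tool_pos'],np.degrees(np.arctan2(M[1,0],M[0,0])),s['force'],s['opening'])
im,c=snap('wrist','w1.png'); im2,cs=snap('scene','s1.png'); snap('side','d1.png')
C=np.array([.5405,-.04155]); y=np.radians(19.55); ex=np.array([np.cos(y),np.sin(y)]);ey=np.array([-np.sin(y),np.cos(y)])
print('tcp in chamber',(s['tool_pos'][:2]-C)@ex,(s['tool_pos'][:2]-C)@ey)
a=cv2.imread('pics/s1.png')[135:285,170:330]; b=cv2.imread('pics/d1.png')[85:245,195:355]
cv2.imwrite('pics/s1z.png',cv2.resize(a,None,fx=4,fy=4,interpolation=cv2.INTER_CUBIC));cv2.imwrite('pics/d1z.png',cv2.resize(b,None,fx=3.75,fy=3.75,interpolation=cv2.INTER_CUBIC))
E
```

```text
[ 0.55646127 -0.09701033  0.2310006 ] 19.486614139720626 [-0.10099795  0.07066517 -1.12520601] 0.0464565011017861
tcp in chamber -0.003517551347987123 -0.05760413774575412
```

View pics/w1.png

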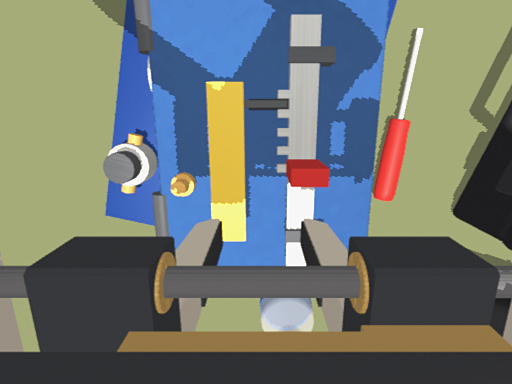

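View pics/s1z.png

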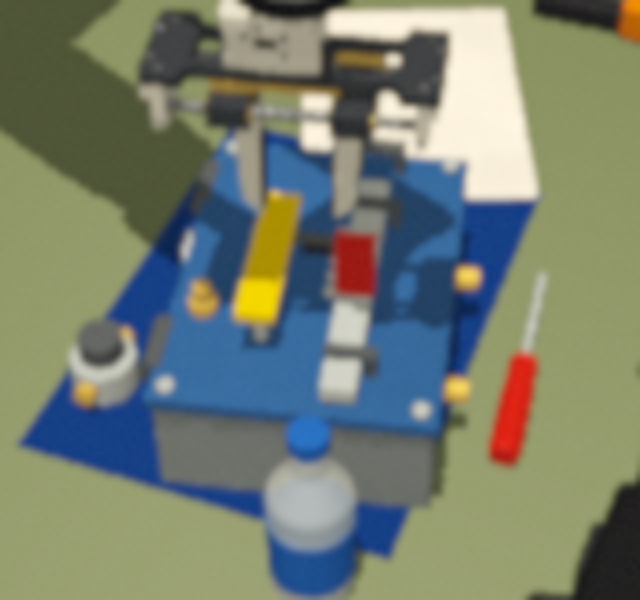

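View pics/d1z.png

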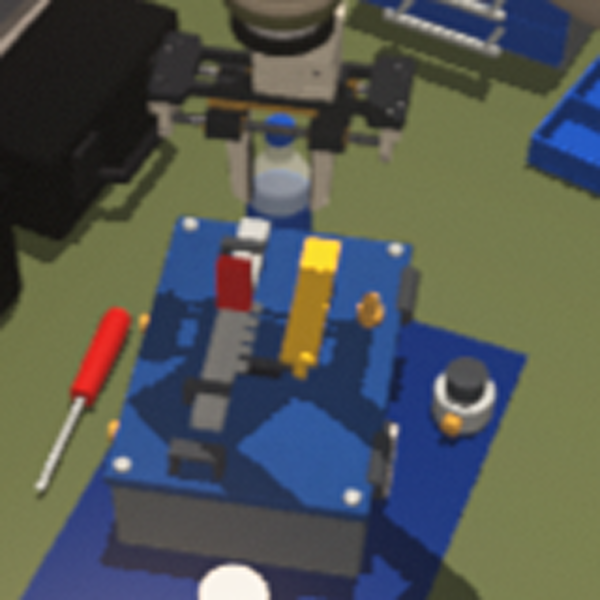

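Emit:
carry_out:
  steps:
    - {"xyz":[0.3,0.1,-2.5]}
    - {"xyz":[0.3,0.1,-5]}
    - {"xyz":[0.3,0.1,-6.2]}
    - {"xyz":[0.3,0.1,-6.2]}
    - {"xyz":[0.3,0.1,-6.2]}

```text
validation failed for argument at $.st...
```

```bash
cat >> h.py <<'E'
def chk():
    s=read_state(); M=R.from_rotvec(s['orientation']).as_matrix()
    C=np.array([.5405,-.04155]); y=np.radians(19.55); ex=np.array([np.cos(y),np.sin(y)]);ey=np.array([-np.sin(y),np.cos(y)])
    d=s['tool_pos'][:2]-C; print('t',s['t'],'ch x,y mm',(d@ex*1e3).round(1),(d@ey*1e3).round(1),'z',s['tool_pos'][2].round(4),'tip',(s['tool_pos'][2]-.017).round(4),'F ch',(s['force'][:2]@ex).round(2),(s['force'][:2]@ey).round(2),s['force'][2].round(2),'open',s['opening'].round(4),'yaw',np.degrees(np.arctan2(M[1,0],M[0,0])).round(2),'toolz',M[:,2].round(3))
E
python3 - <<'E'
from h import *
chk(); snap('wrist','w2.png'); snap('scene','s2.png'); snap('side','d2.png')
a=cv2.imread('pics/s2.png')[135:285,170:330]; b=cv2.imread('pics/d2.png')[85:245,195:355]
cv2.imwrite('pics/z2.png',np.hstack([cv2.resize(a,(400,375),interpolation=cv2.INTER_CUBIC),cv2.resize(b,(375,375),interpolation=cv2.INTER_CUBIC)]))
E
```

```text
Traceback (most recent call last):
  File "h.py", line 22, in chk
    d=s['tool_pos'][:2]-C; print('t',s['t'],'ch x,y mm',(d@ex*1e3).round(1),(d@ey*1e3).round(1),'z',s['tool_pos'][2].round(4),'tip',(s['tool_pos'][2]-.017).round(4),'F ch',(s['force'][:2]@ex).round(2),(s['force'][:2]@ey).round(2),s['force'][2].round(2),'open',s['opening'].round(4),'yaw',np.degrees(np.arctan2(M[1,0],M[0,0])).round(2),'toolz',M[:,2].round(3))
                                                                                                                                                                                                                                                                    ^^^^^^^^^^^^^^^^^^
AttributeError: 'float' object has no attribute 'round'
```

"rot" is required in each row; fixing that.

```bash
sed -i "s/s\['opening'\].round(4)/round(s['opening'],4)/" h.py; python3 -c "
from h import *
chk()"
```

```text
t 2.0 ch x,y mm -1.5 -60.0 z 0.2371 tip 0.2201 F ch 0.07 -0.28 0.81 open 0.0466 yaw 19.39 toolz [ 0.002 -0.    -1.   ]
```

Emit:
carry_out:
  steps:
    - {"xyz":[0.3,0.1,-2.5],"rot":[0,0,0]}
    - {"xyz":[0.3,0.1,-5],"rot":[0,0,0]}
    - {"xyz":[0.3,0.1,-6.2],"rot":[0,0,0]}
    - {"xyz":[0.3,0.1,-6.2],"rot":[0,0,0]}
    - {"xyz":[0.3,0.1,-6.2],"rot":[0,0,0]}

```text
t: 2.5
tool_pos: [0.5623, -0.0976, 0.1753]
orientation: [3.096, 0.529, 0.003]
force: [0.0, 0.2, 1.1]
opening: 0.0467
```

```bash

python3 - <<'E'
from h import *
chk(); snap('wrist','w2.png'); snap('scene','s2.png'); snap('side','d2.png')
a=cv2.imread('pics/s2.png')[135:285,170:330]; b=cv2.imread('pics/d2.png')[85:245,195:355]
cv2.imwrite('pics/z2.png',np.hstack([cv2.resize(a,(400,375),interpolation=cv2.INTER_CUBIC),cv2.resize(b,(375,375),interpolation=cv2.INTER_CUBIC)]))
E
```

```text
t 2.5 ch x,y mm 1.8 -60.2 z 0.1753 tip 0.1583 F ch 0.09 0.18 1.08 open 0.0467 yaw 19.4 toolz [ 0.002 -0.    -1.   ]
```

View pics/z2.png

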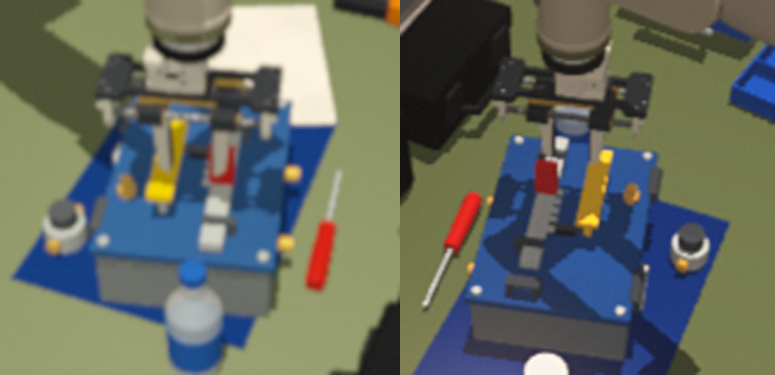

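View pics/w2.png

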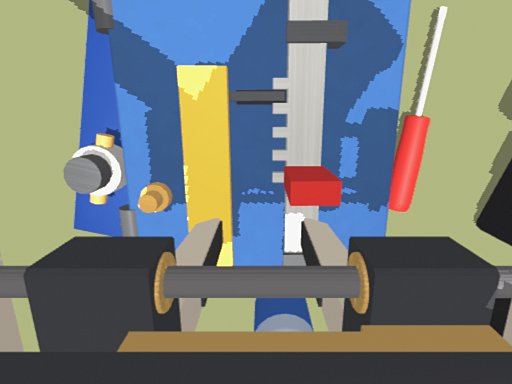

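Emit:
carry_out:
  steps:
    - {"xyz":[-0.15,-0.05,-1],"rot":[0,0,0]}
    - {"xyz":[-0.15,-0.05,-1.5],"rot":[0,0,0]}
    - {"xyz":[-0.15,-0.05,-2],"rot":[0,0,0]}
    - {"xyz":[-0.15,-0.05,-2.2],"rot":[0,0,0]}
    - {"xyz":[-0.15,-0.05,-2.4],"rot":[0,0,0]}
    - {"xyz":[-0.15,-0.05,-2.4],"rot":[0,0,0]}

```text
t: 3.25
tool_pos: [0.5603, -0.0978, 0.1499]
orientation: [3.096, 0.53, 0.0]
force: [-1.8, -0.3, 7.9]
opening: 0.0469
```

```bash

python3 - <<'E'
from h import *
chk(); snap('scene','s3.png'); snap('side','d3.png')
a=cv2.imread('pics/s3.png')[135:285,170:330]; b=cv2.imread('pics/d3.png')[85:245,195:355]
cv2.imwrite('pics/z3.png',np.hstack([cv2.resize(a,(400,375),interpolation=cv2.INTER_CUBIC),cv2.resize(b,(375,375),interpolation=cv2.INTER_CUBIC)]))
chk()
E
```

```text
t 3.25 ch x,y mm -0.2 -59.7 z 0.1499 tip 0.1329 F ch -1.82 0.36 7.87 open 0.0469 yaw 19.42 toolz [ 0. -0. -1.]
t 3.35 ch x,y mm -0.2 -59.7 z 0.1502 tip 0.1332 F ch -1.94 0.07 6.83 open 0.0464 yaw 19.42 toolz [ 0. -0. -1.]
```

View pics/z3.png

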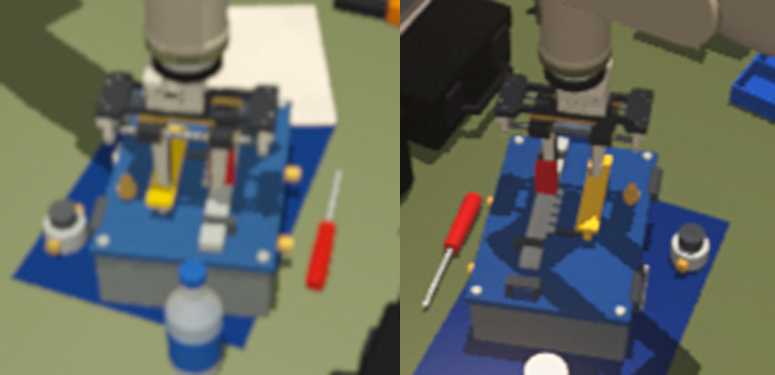

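Emit:
carry_out:
  steps:
    - {"xyz":[-0.17,0.47,-0.05],"rot":[0,0,0]}
    - {"xyz":[-0.33,0.94,-0.05],"rot":[0,0,0]}
    - {"xyz":[-0.5,1.41,-0.05],"rot":[0,0,0]}
    - {"xyz":[-0.67,1.88,-0.05],"rot":[0,0,0]}
    - {"xyz":[-0.84,2.36,-0.05],"rot":[0,0,0]}
    - {"xyz":[-1.0,2.83,-0.05],"rot":[0,0,0]}
    - {"xyz":[-1.17,3.3,-0.05],"rot":[0,0,0]}
    - {"xyz":[-1.17,3.3,-0.05],"rot":[0,0,0]}

```text
t: 4.15
tool_pos: [0.5497, -0.0659, 0.1506]
orientation: [3.093, 0.529, 0.005]
force: [2.0, -5.5, 7.2]
opening: 0.0469
```

```bash

python3 - <<'E'
from h import *
chk(); snap('scene','s4.png'); snap('side','d4.png')
a=cv2.imread('pics/s4.png')[135:285,170:330]; b=cv2.imread('pics/d4.png')[85:245,195:355]
cv2.imwrite('pics/z4.png',np.hstack([cv2.resize(a,(400,375),interpolation=cv2.INTER_CUBIC),cv2.resize(b,(375,375),interpolation=cv2.INTER_CUBIC)]))
chk()
E
```

```text
t 4.15 ch x,y mm 0.6 -26.0 z 0.1506 tip 0.1336 F ch 0.07 -5.81 7.25 open 0.0469 yaw 19.41 toolz [ 0.003 -0.003 -1.   ]
t 4.25 ch x,y mm 0.6 -26.0 z 0.1505 tip 0.1335 F ch -1.14 -4.1 6.72 open 0.0463 yaw 19.41 toolz [ 0.003 -0.002 -1.   ]
```

View pics/z4.png

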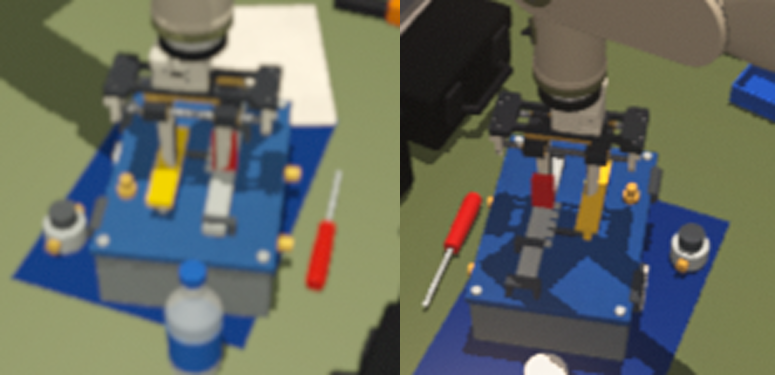

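Emit:
carry_out:
  steps:
    - {"xyz":[-0.17,0.47,-0.05],"rot":[0,0,0]}
    - {"xyz":[-0.33,0.94,-0.05],"rot":[0,0,0]}
    - {"xyz":[-0.5,1.41,-0.05],"rot":[0,0,0]}
    - {"xyz":[-0.67,1.88,-0.05],"rot":[0,0,0]}
    - {"xyz":[-0.84,2.36,-0.05],"rot":[0,0,0]}
    - {"xyz":[-0.84,2.36,-0.05],"rot":[0,0,0]}

```text
t: 4.85
tool_pos: [0.5418, -0.0433, 0.1505]
orientation: [3.092, 0.527, 0.006]
force: [3.0, -9.3, 7.9]
opening: 0.0466
```

```bash

python3 - <<'E'
from h import *
chk()
E
```

```text
t 4.85 ch x,y mm 0.7 -2.1 z 0.1505 tip 0.1335 F ch -0.31 -9.74 7.9 open 0.0466 yaw 19.36 toolz [ 0.005 -0.004 -1.   ]
```

Emit:
carry_out:
  steps:
    - {"xyz":[-0.07,0.19,0],"rot":[0,0,0]}
    - {"xyz":[-0.13,0.38,0],"rot":[0,0,0]}
    - {"xyz":[-0.13,0.38,0],"rot":[0,0,0]}

```text
t: 5.15
tool_pos: [0.5417, -0.043, 0.1506]
orientation: [3.087, 0.524, 0.009]
force: [10.1, -25.7, 1.6]
opening: 0.0464
```

```bash

python3 - <<'E'
from h import *
chk(); snap('scene','s5.png'); snap('side','d5.png');snap('wrist','w5.png')
a=cv2.imread('pics/s5.png')[135:285,170:330]; b=cv2.imread('pics/d5.png')[85:245,195:355]
cv2.imwrite('pics/z5.png',np.hstack([cv2.resize(a,(400,375),interpolation=cv2.INTER_CUBIC),cv2.resize(b,(375,375),interpolation=cv2.INTER_CUBIC)]))
chk()
E
```

```text
t 5.15 ch x,y mm 0.7 -1.8 z 0.1506 tip 0.1336 F ch 0.94 -27.57 1.59 open 0.0464 yaw 19.25 toolz [ 0.007 -0.01  -1.   ]
t 5.3 ch x,y mm 0.6 -1.8 z 0.1506 tip 0.1336 F ch 1.54 -26.05 2.1 open 0.0464 yaw 19.24 toolz [ 0.007 -0.009 -1.   ]
```

View pics/z5.png

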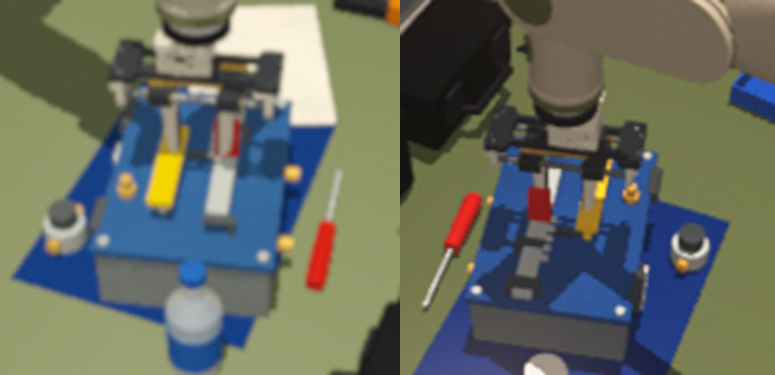

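View pics/w5.png

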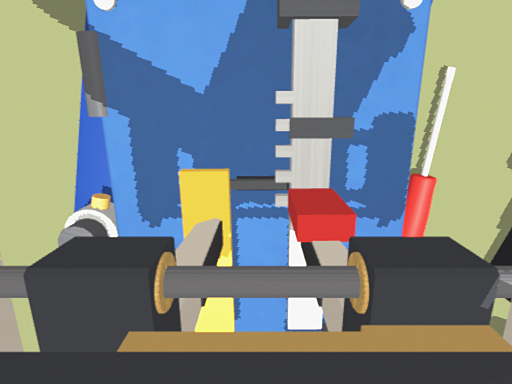

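Emit:
carry_out:
  steps:
    - {"xyz":[0.1,-0.28,0],"rot":[0,0,0]}
    - {"xyz":[0.2,-0.56,0],"rot":[0,0,0]}
    - {"xyz":[0.2,-0.56,1],"rot":[0,0,0]}
    - {"xyz":[0.2,-0.56,3],"rot":[0,0,0]}
    - {"xyz":[0.2,-0.56,7],"rot":[0,0,0]}
    - {"xyz":[0.2,-0.56,11],"rot":[0,0,0]}
    - {"xyz":[-1,-4,14],"rot":[0,0,0]}
    - {"xyz":[-3,-8,15],"rot":[0,0,0]}
    - {"xyz":[-5,-12,15],"rot":[0,0,0]}
    - {"xyz":[-5,-12,15],"rot":[0,0,0]}

```text
t: 6.3
tool_pos: [0.4869, -0.1612, 0.299]
orientation: [3.096, 0.522, -0.001]
force: [-0.2, -0.3, -0.7]
opening: 0.0462
```

```bash

python3 - <<'E'
from h import *
chk(); snap('scene','s6.png'); snap('side','d6.png');snap('wrist','w6.png')
a=cv2.imread('pics/s6.png')[155:295,170:330]; b=cv2.imread('pics/d6.png')[105:265,195:340]
cv2.imwrite('pics/s6z.png',cv2.resize(a,None,fx=4.2,fy=4.2,interpolation=cv2.INTER_CUBIC)[:600]);cv2.imwrite('pics/d6z.png',cv2.resize(b,None,fx=3.75,fy=3.75,interpolation=cv2.INTER_CUBIC))
E
```

```text
t 6.3 ch x,y mm -90.5 -94.8 z 0.299 tip 0.282 F ch -0.24 -0.2 -0.71 open 0.0462 yaw 19.16 toolz [-0.    -0.002 -1.   ]
```

View pics/s6z.png

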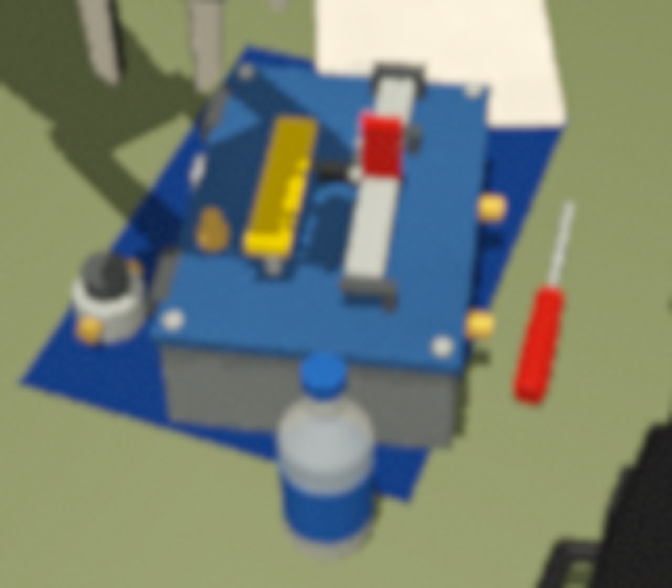

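View pics/d6z.png

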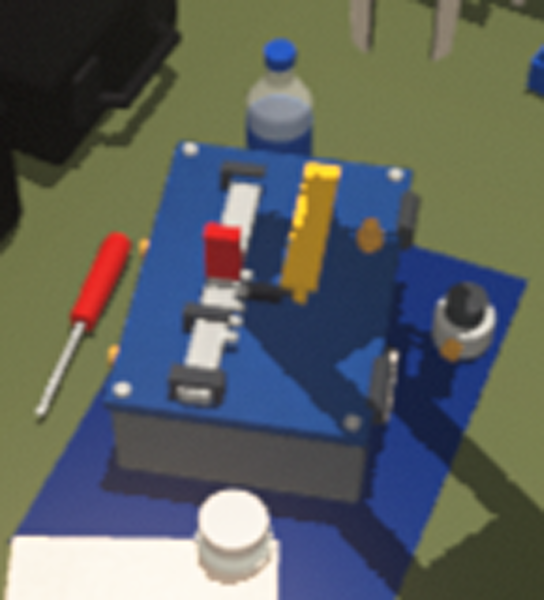

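View pics/w6.png

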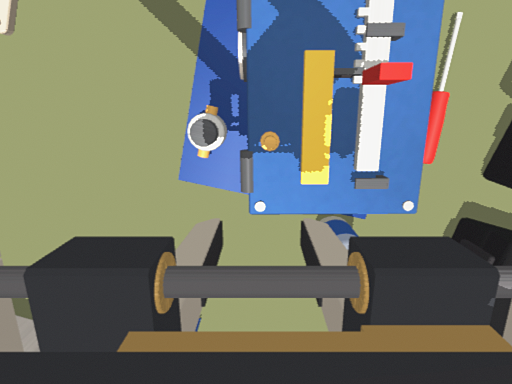

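```bash

python3 - <<'E'
from h import *
cs=calibration('scene');cd=calibration('side')
def cen(f,box,col):
    im=cv2.imread('pics/'+f); h=cv2.cvtColor(im,cv2.COLOR_BGR2HSV); x0,y0,x1,y1=box
    m=(cv2.inRange(h,(0,170,70),(8,255,255))|cv2.inRange(h,(174,170,70),(180,255,255))) if col=='r' else cv2.inRange(h,(22,180,80),(34,255,255))
    k=np.zeros_like(m);k[y0:y1,x0:x1]=m[y0:y1,x0:x1]; n,l,st,ce=cv2.connectedComponentsWithStats(k); i=1+np.argmax(st[1:,4]); return ce[i],st[i]
bs=(225,170,275,220);bd=(245,140,290,190)
for col in 'ry':
    o=[]
    for i in '06':
        a,sa=cen(f's{"cene" if i=="0" else ""}{"0" if i=="0" else "6"}.png',bs,col); b,sb=cen(f'{"side0" if i=="0" else "d6"}.png',bd,col)
        P,e=tri(cs,a,cd,b); o.append(P); print(col,i,P.round(4),round(e,4),sa,sb)
    print('moved mm',np.linalg.norm(o[1]-o[0])*1e3,(o[1]-o[0])*1e3)
E
```

```text
r 0 [ 0.5827 -0.0634  0.1411] 0.0011 [254 194   9  14 108] [253 153   9  15 112]
r 6 [ 0.5669 -0.018   0.1406] 0.001 [257 183   8  14 102] [250 165   9  14 115]
moved mm 48.07271952559389 [-15.83243993  45.38697848  -0.58514372]
y 0 [ 0.5211 -0.0818  0.1342] 0.0005 [230 184  14  31 266] [271 149  14  32 262]
y 6 [ 0.5331 -0.1113  0.164 ] 0.008 [229 184  15  31 275] [277 149   8   4  21]
moved mm 43.64944638371665 [ 11.99368626 -29.54000256  29.81298221]
```

```bash
python3 -c "
from h import *
chk(); print(close_job())"
```

```text
t 6.45 ch x,y mm -87.5 -91.4 z 0.2982 tip 0.2812 F ch -0.2 -0.68 0.58 open 0.0464 yaw 19.37 toolz [-0.001  0.001 -1.   ]
the job is handed in; nothing more can be done
None
```

The lid is locked as far as my checks can tell, and the job was handed in at about t = 6.45 s. With the gripper half open, one fingertip held the catch about 8.5 mm down (about 8 N). The other fingertip pushed the red tab along until the bolt hit its stop. There the push force jumped from about 10 N to 27 N with no further movement. I then backed off a few millimetres, lifted clear and retracted.

**Last checks:**
- **Bolt:** triangulating the red tab before and after gives 48.1 mm of travel against a 48 mm stop, and the pictures show the bar through the keeper.
- **Catch:** in the scene view the yellow pedal covers the same pixels as at the start, so it has sprung back up. The two-view check on it failed because the arm's shadow fell on the pedal in the side view, so this rests on the scene view alone.
- **Loose things:** by eye, the fitting, regulator, bottle, grease pot and screwdriver look unmoved. I did not look at the torch and parts tray again at the end, but the fingers never worked near them.
- **Robot:** the arm was clear of everything, with less than 1 N on the tool.

**Disagreements:** the tab's corner first measured about 5 mm further along y than the given start position. The contact stop matched the given position to within 1 mm. The pedal height measured 2 to 3 mm below the stated 142 mm.

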